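Open the balance's terminal box

TASK

Open the small terminal box that has the white cover with the red grip: lift that cover plate up off its two pins and lay it flat, grip upward, on the floor of the black tray. Set it down rather than dropping it, and let go of it. Leave the blue cover in place on the other box.

Things in the scene. Friction and masses are not known exactly. Their poses are not given: they have to be found in the camera images.
- cover: White loose cover plate, 100 (x) x 140 (y) x 6 mm, 0.15 to 0.31 kg, with a red upright grip bar on its middle, 16 mm thick (x), 60 mm long (y), top 40 mm above the plate's underside. Origin: centre of the underside, z up. 20 mm holes at y = -52 and +52 mm sit loosely on the box's pins. Starts resting on its box's rim. Pinch the bar from above, fingers closing along x.
- box: Grey open-topped terminal box, fixed to the bench, 90 (x) x 130 (y) mm and 60 mm high to its rim. Origin: centre of its underside, z up, y along its length. Two upright 10 mm brass pins at y = -52 and +52 mm rise 20 mm above the rim (tops 80 mm above the origin). The white cover lies on this box.
- tray: Black shallow open tray, fixed to the bench, 200 (x) x 230 (y) mm outside, 20 mm high, walls and floor 5 mm thick (inside 190 x 220 mm). Origin: centre of its underside, z up; the inner floor is 5 mm above it. The cover fits in at any turn. It is empty at the start.
- cover_blue: The cover of another terminal box of the same shape: the same size as the white cover, but blue with a black grip bar. Origin: centre of the plate's underside. It rests on its own box's pins and is to be left there.
Not all that is in view belongs to the job. What is shaped like the box but green is not meant. There is more than one size of the cover; the job needs the smaller.

How it is judged (in metres and radians):
On the way:
1. the white cover is held by the fingers, lifted clear above the pins of its box (z of cover in the frame of box above 0.082 m and contact force between cover and the fingers above 0.5 N), for 0.1 s.
At the end, for the whole second after the job is handed in: The white cover lies at rest inside the black tray, its centre within 50 mm (tray x) and 70 mm (tray y) of the tray's centre, flat on the floor (underside less than 6 mm above it, tilt under 5 degrees), grip upward; the blue cover is within 15 mm of where it began (x of cover in the frame of tray between -0.05 and 0.05 m and y of cover in the frame of tray between -0.07 and 0.07 m and z of cover in the frame of tray below 0.011 m and angle between cover's own z axis and vertical below 0.09 rad and linear speed of cover below 0.02 m/s and distance of cover_blue from where it was at the start of the episode below 0.015 m); the robot touches nothing.
It fails at once if the blue cover is shifted by more than 15 mm (distance of cover_blue from where it was at the start of the episode above 0.015 m).
It fails at once if the white cover is dropped: falls free, out of the fingers, faster than 0.8 m/s (a fall of about 3 cm) (linear speed of cover above 0.8 m/s and contact force between cover and the fingers below 0.1 N).
It also fails if it takes over 42 s, if anything falls off the work surface, if the arm or the gripper's body presses on something with over 40 N, if the wrist force passes 120 N, or if a joint passes its speed limit or range.

ROBOT

A 6-joint arm with a two-finger parallel gripper is mounted at the origin on the work surface. World frame = base frame: x ahead of the robot, y to its left, z up, the work surface at z = 0. Lengths are in mm, angles in rad, forces in N, time in s.
With the tool pointing down it reaches from about 300 to 775 mm from the base axis. Payload 14.6 kg.
Tool frame: the origin (TCP) lies midway between the tips of the shut fingers; the grasp point (between the pads) lies 19 mm behind it; z points along the fingers, y is the line along which they close (so a half turn about z gives the same grasp; the last joint's range is limited). The gripper opens to 94 mm and grips with 3 to 60 N. Pads are 16 mm wide; open, the fingers measure 119 mm over their backs; the gripper's body (75 mm by 177 mm) begins 78 mm behind the grasp point.
Start: joints at [-1.199, 0.3, 1.521, -0, 1.321, -0.067], TCP at [233.661, -497.887, 205.446] pointing down, gripper open.
Joint ranges: [-3.03, 3.03], [-0.79, 2.21], [0.23, 2.52], [-1.04, 4.18], [0, 3.07], [-2.55, 2.55]. Speed limits (rad/s): [2.22, 2.22, 2.57, 3.14, 3.14, 3.14].

INTERFACE

Orientations are given as [roll, pitch, yaw] about the fixed x, y, z axes, in that order (R = Rz(yaw) Ry(pitch) Rx(roll)).
In Python, from cell import manip, camera gives the robot as it stands.
- The arm moves only by the tool move_arm, never from a script. Its arguments are lists of equal length, an entry for each row: "dp": the shift along the world's x, y, z in mm, a list of three; "rotation": the turn, a rotation vector about the world's x, y, z in rad, a list of three; "hand": the opening, from 0 (shut) to 1 (fully open). A call has 1 to 10 rows; each row shifts and turns the commanded pose from where the row before left it; what a row does not reach is not made up. A row lasts 1/8 s, in which the tool goes at most 62.5 mm and 10.7 degrees, less where a joint would pass 70% of its speed; a pose out of reach is approached as far as the arm can. A call with a gripper value outside its range is refused whole. The fingers move at their own pace and stop on an object; "newtons" is the grip in N (left out, the last holds). Time passes only in rows, so rows that do not move let the fingers close. It gives the time, the measured TCP pose, the force, the opening and the grip force at its end, in the units of the state.
- manip.read_state(): the state, without advancing time (a new reading comes with each control period).
- camera(name): name is "scene" or "top" or "wrist"; returns a dict with "image" (384x512x3 uint8, red, green, blue), "fx", "fy", "cx", "cy" (pixels), "R" (3x3) and "t" (3): a world point X has camera coordinates R X + t; the wrist camera has in their place "mount" (4x4, takes a point from camera to tool coordinates, whose origin is the TCP and whose axes are the flange's). Camera axes: x right, y down, z forward; pixel columns grow to the right and rows downward; lengths in mm; the calibration is good to about 2 mm. The wrist camera is an equidistant fisheye: a pixel r from the principal point sees the ray r / f radians off the axis. A picture is of the moment at which its call begins: read the wrist's pose just before it. There is no depth.
- manip.sign_off(): hands the job in; it is judged then, once.
The state is a dict: "clock": time; "joints": joint angles; "qd": joint speeds; "effort": joint torques, N m; "eef_pos": TCP position; "eef_rot": TCP orientation; "wrist_force": force on the tool from outside, world axes, zero at the start; "moment": the same for the moment, N m; "finger_gap": finger opening in mm; "finger_force": force on a finger pad.
Only numpy, scipy, OpenCV 4.12 (cv2) and the standard library are available. Lean on these libraries where they do the work, as an engineer would, in place of code of your own. Each camera call takes 0.05 s, during which the arm holds its last target. There are 200 camera calls.

## Working session

There is one attempt and no reset: what is moved stays moved. The work goes in short steps, Python scripts to look and compute and a tool call to move; the robot and the scene stay as the last step left them, time stands still between calls to the robot, and variables do not carry over. Pictures are saved under pics/ and viewed, at most 10 in all, crops included, and the job is handed in when it is done.

Besides the shell and the picture viewer there is one more tool, called by a JSON object that holds its "fn" and its "kwargs", one argument or row to a line. move_arm: Moves the arm, as the interface text tells. Its arguments: {"type":"object","properties":{"dp":{"type":"array","items":{"type":"array","items":{"type":"number"}}},"rotation":{"type":"array","items":{"type":"array","items":{"type":"number"}}},"hand":{"type":"array","items":{"type":"number"}},"newtons":{"type":"number"}},"required":["dp","rotation","hand"]}

```bash
mkdir -p pics
python3 - <<'E'
from cell import manip,camera
import cv2,numpy as np,pickle
s=manip.read_state();print({k:np.round(v,3).tolist() for k,v in s.items()})
d={n:camera(n) for n in("scene","top")}
pickle.dump(d,open('c.pkl','wb'))
for n in d:
    c=d[n];print(n,c['fx'],c['fy'],c['cx'],c['cy'],np.round(c['R'],4).tolist(),np.round(c['t'],1).tolist())
    cv2.imwrite(f'pics/{n}.png',cv2.resize(c['image'][:,:,::-1],(800,600),interpolation=cv2.INTER_CUBIC))
E
```

```text
{'clock': 0.0, 'joints': [-1.199, 0.3, 1.522, 0.0, 1.321, -0.067], 'qd': [-0.001, -0.0, 0.001, -0.0, 0.0, -0.0], 'effort': [-0.003, -53.181, -35.274, 0.071, 0.024, -0.0], 'eef_pos': [233.578, -497.666, 204.875], 'eef_rot': [-3.14, -0.0, 0.439], 'wrist_force': [-0.808, -0.166, 0.342], 'moment': [0.011, 0.031, 0.038], 'finger_force': 0.0, 'finger_gap': 93.758}
scene 449.6581595965627 449.6581595965627 251.40959869948887 182.76345978927307 [[-0.6549, 0.7556, 0.0147], [0.4971, 0.4454, -0.7447], [-0.5692, -0.4804, -0.6673]] [287.8, -165.5, 1516.9]
top 372.9320269257017 372.9320269257017 260.58035748029147 192.83563623722895 [[-0.021, -0.9997, 0.008], [-0.9977, 0.0204, -0.0652], [0.065, -0.0094, -0.9978]] [7.3, 440.3, 960.4]
```

View pics/top.png

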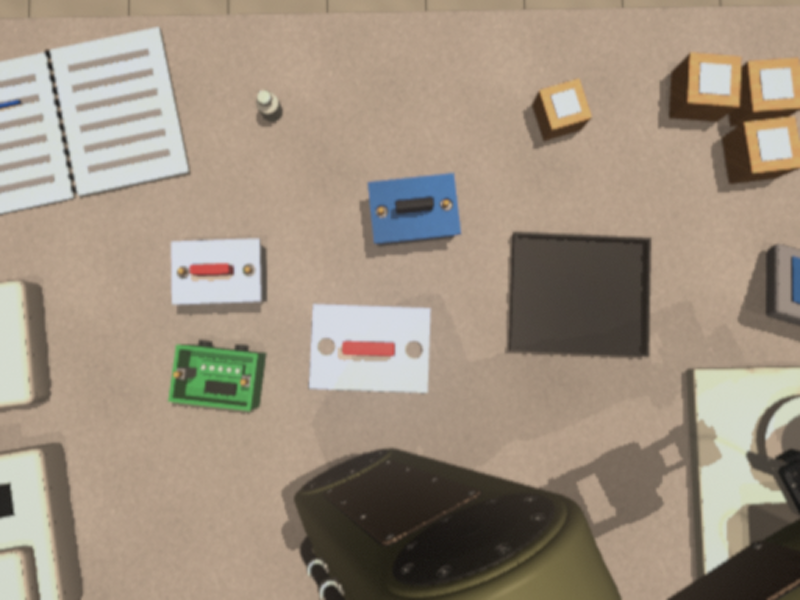

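View pics/scene.png

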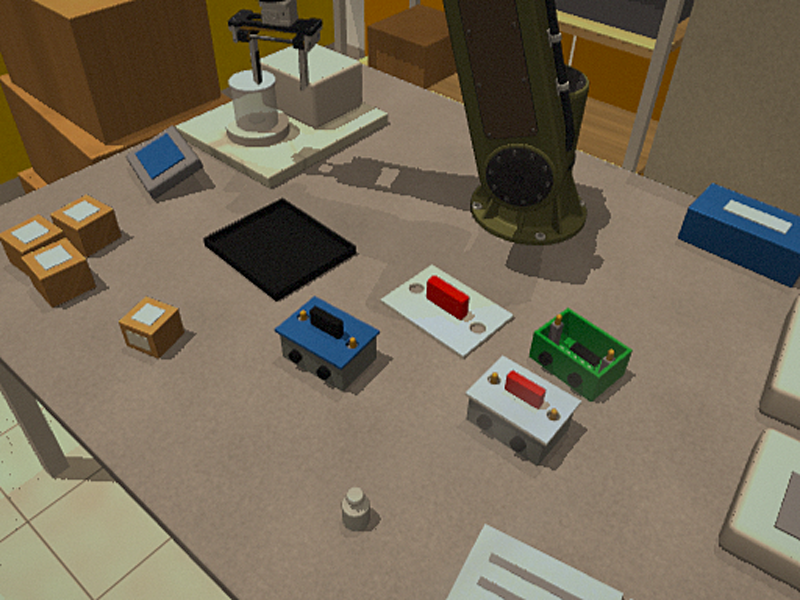

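The top view shows the small white cover on its box, with corners at about (171,241), (261,238), (262,303) and (173,305) and the red bar running (191,270)–(231,269). The larger white cover lies on the bench around (370,348). The tray rim corners are (513,234), (650,239), (648,356) and (508,352), and the blue cover is at (414,208). I'll convert these to positions and cross-check them against the scene view.

```bash
cat > h.py <<'E'
import numpy as np,pickle
d=pickle.load(open('c.pkl','rb'))
def px(n,u,v,z):
    c=d[n];r=c['R'].T@np.array([(u*.64-c['cx'])/c['fx'],(v*.64-c['cy'])/c['fy'],1]);o=-c['R'].T@c['t']
    return o+r*(z-o[2])/r[2]
def show(name,n,pts,z):
    P=np.array([px(n,*p,z)[:2] for p in pts]);print(name,n,np.round(P).tolist(),'mean',P.mean(0).round(1),'sides',np.linalg.norm(P-np.roll(P,-1,0),axis=1).round(), 'dir',np.round([np.arctan2(*(np.roll(P,-1,0)-P)[i][::-1]) for i in range(len(P))],3))
E
python3 - <<'E'
from h import *
show('plate','top',[(171,241),(261,238),(262,303),(173,305)],66)
show('bar','top',[(191,270),(231,269)],100)
show('pins','top',[(181.5,272),(248,269)],80)
show('tray','top',[(513,234),(650,239),(648,356),(508,352)],20)
show('plate','scene',[(502,358),(580,404),(546,444),(468,394)],66)
show('bar','scene',[(507,374),(543,389)],100)
show('pins','scene',[(494,377),(554,412)],80)
show('tray','scene',[(282,200),(355,247),(278,296),(205,240)],20)
show('blue','top',[(369,182),(454,174),(460,235),(376,243)],66)
E
```

```text
plate top [[541.0, 372.0], [543.0, 229.0], [439.0, 228.0], [439.0, 368.0]] mean [490.3 299.3] sides [143. 104. 140. 102.] dir [-1.557 -3.131  1.573  0.036]
bar top [[489.0, 328.0], [490.0, 267.0]] mean [489.6 297.3] sides [61. 61.] dir [-1.566  1.576]
pins top [[489.0, 350.0], [492.0, 246.0]] mean [490.4 298. ] sides [104. 104.] dir [-1.545  1.596]
tray top [[550.0, -182.0], [537.0, -412.0], [341.0, -399.0], [352.0, -167.0]] mean [ 444.9 -290. ] sides [231. 196. 233. 198.] dir [-1.627  3.076  1.521 -0.075]
plate scene [[450.0, 235.0], [449.0, 373.0], [544.0, 373.0], [544.0, 238.0]] mean [496.8 304.8] sides [138.  95. 135.  94.] dir [ 1.577e+00 -1.000e-03 -1.568e+00 -3.110e+00]
bar scene [[500.0, 273.0], [489.0, 328.0]] mean [494.5 300.5] sides [56. 56.] dir [ 1.766 -1.376]
pins scene [[502.0, 254.0], [499.0, 356.0]] mean [500.2 304.9] sides [102. 102.] dir [ 1.6   -1.541]
tray scene [[348.0, -392.0], [360.0, -167.0], [556.0, -174.0], [542.0, -402.0]] mean [ 451.7 -283.7] sides [225. 196. 229. 195.] dir [ 1.515 -0.033 -1.633  3.086]
blue top [[630.0, 56.0], [641.0, -81.0], [541.0, -88.0], [531.0, 46.0]] mean [585.8 -16.7] sides [137.  99. 135.  99.] dir [-1.494 -3.071  1.647  0.096]
```

The two views agree to within about 7 mm. The cover is at about (492, 300) with a yaw of about 0.01. The tray is at about (447, -288). I'll fly to above the cover at the present height.

{"fn": "move_arm", "kwargs": {
  "dp": [
    [17,53,0],
    [17,53,0],
    [17,53,0],
    [17,53,0],
    [17,53,0],
    [17,53,0],
    [17,53,0],
    [17,53,0],
    [17,53,0],
    [17,53,0]
  ],
  "rotation": [
    [0,0,0.076],
    [0,0,0.076],
    [0,0,0.076],
    [0,0,0.076],
    [0,0,0.076],
    [0,0,0.076],
    [0,0,0.076],
    [0,0,0.076],
    [0,0,0.076],
    [0,0,0.076]
  ],
  "hand": [1,1,1,1,1,1,1,1,1,1],
  "newtons": 30
}}

```text
clock: 1.35
eef_pos: [403.8, 34.0, 205.5]
eef_rot: [3.141, -0.0, 1.201]
wrist_force: [0.2, -0.3, 0.1]
finger_gap: 94.2
finger_force: 0.0
```

{"fn": "move_arm", "kwargs": {
  "dp": [
    [17,53,0],
    [17,53,0],
    [17,53,0],
    [18,54,0],
    [18,54,0],
    [0,0,0]
  ],
  "rotation": [
    [0,0,0.076],
    [0,0,0.076],
    [0,0,0.076],
    [0,0,0.076],
    [0,0,0.076],
    [0,0,0]
  ],
  "hand": [1,1,1,1,1,1]
}}

```text
clock: 2.1
eef_pos: [490.5, 301.7, 203.9]
eef_rot: [-3.14, 0.001, 1.583]
wrist_force: [-0.1, -0.1, 0.2]
finger_gap: 94.1
finger_force: 0.0
```

Run:
```python
from cell import manip,camera
import cv2,numpy as np,pickle
s=manip.read_state();c=camera("wrist");print({k:np.round(s[k],3).tolist() for k in('clock','eef_pos','eef_rot','wrist_force','joints')})
pickle.dump((s,c),open('w.pkl','wb'))
print(c['fx'],c['cx'],c['cy'],np.round(c['mount'],3).tolist())
cv2.imwrite('pics/w1.png',cv2.resize(c['image'][:,:,::-1],(800,600),interpolation=cv2.INTER_CUBIC))
```

```text
{'clock': 2.1, 'eef_pos': [490.487, 301.675, 203.936], 'eef_rot': [-3.14, 0.001, 1.583], 'wrist_force': [-0.137, -0.056, 0.217], 'joints': [0.488, 0.36, 1.445, 0.0, 1.339, 0.476]}
297.3186396354542 258.60182739768743 194.43361937675914 [[0.0, -0.963, -0.268, 76.069], [1.0, 0.0, 0.0, -1.248], [-0.0, -0.268, 0.963, -178.755], [0.0, 0.0, 0.0, 1.0]]
```

View pics/w1.png

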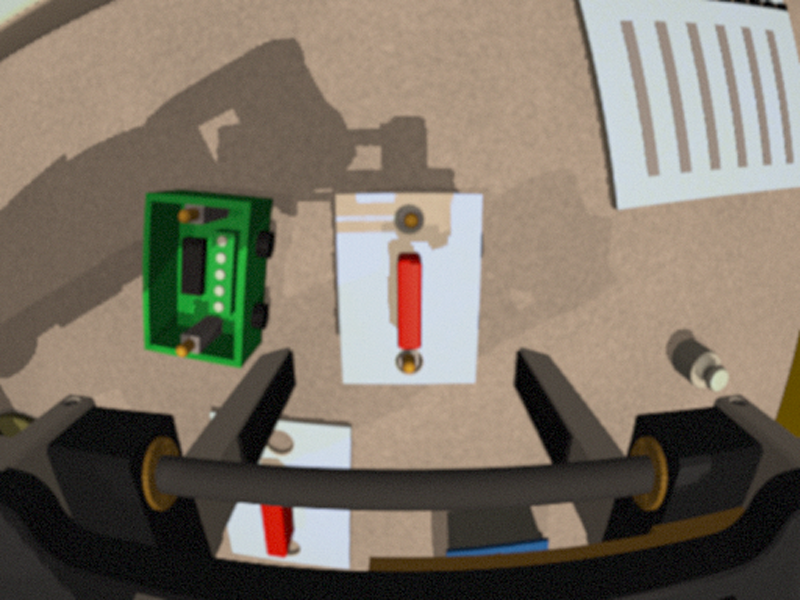

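The wrist view shows the white cover centred at about (409,288), with corners (335,194), (482,194), (476,383) and (342,383). The bar runs from (410,255) to (409,348) and the pins are at (410,219) and (408,362). I'll use these to refine its position.

```bash
cat > wr.py <<'E'
import numpy as np,pickle
from scipy.spatial.transform import Rotation as Ro
def wpx(s,c,u,v,z):
    x,y=u*.64-c['cx'],v*.64-c['cy'];r=np.hypot(x,y);th=r/c['fx']
    k=np.array([x/r*np.sin(th),y/r*np.sin(th),np.cos(th)]);M=np.array(c['mount'])
    R=Ro.from_euler('xyz',s['eef_rot']).as_matrix()
    o=R@M[:3,3]+s['eef_pos'];k=R@M[:3,:3]@k
    return o+k*(z-o[2])/k[2]
E
python3 - <<'E'
from wr import *
s,c=pickle.load(open('w.pkl','rb'))
for n,P,z in(('plate',[(335,194),(482,194),(476,383),(342,383)],66),('bartop',[(399,254),(421,254),(420,349),(399,349)],100),('pins',[(410,219),(408,362)],80)):
    Q=np.array([wpx(s,c,*p,z)[:2] for p in P]);print(n,Q.round(1).tolist(),Q.mean(0).round(1))
E
```

```text
plate [[441.2, 366.5], [541.3, 367.9], [544.4, 227.9], [443.0, 226.8]] [492.5 297.3]
bartop [[485.6, 330.8], [499.1, 330.9], [499.9, 268.5], [486.2, 268.4]] [492.7 299.6]
pins [[492.3, 350.7], [492.4, 250.8]] [492.4 300.8]
```

{"fn": "move_arm", "kwargs": {
  "dp": [
    [2,0,-40],
    [0,0,-40],
    [0,0,-32],
    [0,0,-14],
    [0,0,-6],
    [0,0,0]
  ],
  "rotation": [
    [0,0,0],
    [0,0,0],
    [0,0,0],
    [0,0,0],
    [0,0,0],
    [0,0,0]
  ],
  "hand": [1,1,1,1,1,1]
}}

```text
clock: 2.9
eef_pos: [493.0, 299.0, 74.2]
eef_rot: [3.141, -0.0, 1.578]
wrist_force: [0.0, 0.9, 0.7]
finger_gap: 93.9
finger_force: 0.0
```

{"fn": "move_arm", "kwargs": {
  "dp": [
    [0,0,0],
    [0,0,0],
    [0,0,0],
    [0,0,0],
    [0,0,0],
    [0,0,0],
    [0,0,0],
    [0,0,0]
  ],
  "rotation": [
    [0,0,0],
    [0,0,0],
    [0,0,0],
    [0,0,0],
    [0,0,0],
    [0,0,0],
    [0,0,0],
    [0,0,0]
  ],
  "hand": [0,0,0,0,0,0,0,0],
  "newtons": 30
}}

```text
clock: 3.9
eef_pos: [492.7, 299.1, 73.4]
eef_rot: [3.142, 0.0, 1.579]
wrist_force: [1.8, -1.3, 0.2]
finger_gap: 17.5
finger_force: 1.8
```

{"fn": "move_arm", "kwargs": {
  "dp": [
    [0,0,0],
    [0,0,0]
  ],
  "rotation": [
    [0,0,0],
    [0,0,0]
  ],
  "hand": [0,0]
}}

```text
clock: 4.15
eef_pos: [492.7, 299.1, 73.5]
eef_rot: [3.141, -0.0, 1.579]
wrist_force: [1.1, -0.4, -0.5]
finger_gap: 15.7
finger_force: 30.0
```

{"fn": "move_arm", "kwargs": {
  "dp": [
    [0,0,5],
    [0,0,8],
    [0,0,12],
    [0,0,15],
    [0,0,20],
    [0,0,0]
  ],
  "rotation": [
    [0,0,0],
    [0,0,0],
    [0,0,0],
    [0,0,0],
    [0,0,0],
    [0,0,0]
  ],
  "hand": [0,0,0,0,0,0]
}}

```text
clock: 4.9
eef_pos: [493.4, 299.5, 135.5]
eef_rot: [3.139, -0.002, 1.579]
wrist_force: [-0.6, -0.0, -2.9]
finger_gap: 16.2
finger_force: 30.0
```

Gripped at 30 N and lifted clear; the weight on the wrist is about 2.9 N. Next I carry it over to the tray.

{"fn": "move_arm", "kwargs": {
  "dp": [
    [0,0,30],
    [0,-10,30],
    [-3,-30,0],
    [-4,-50,0],
    [-4,-50,0],
    [-4,-50,0],
    [-4,-50,0],
    [-4,-50,0],
    [-4,-50,0],
    [-4,-50,0]
  ],
  "rotation": [
    [0,0,0],
    [0,0,0],
    [0,0,-0.01],
    [0,0,-0.01],
    [0,0,-0.01],
    [0,0,-0.01],
    [0,0,-0.01],
    [0,0,-0.01],
    [0,0,0],
    [0,0,0]
  ],
  "hand": [0,0,0,0,0,0,0,0,0,0]
}}

```text
clock: 6.15
eef_pos: [461.1, -92.4, 193.1]
eef_rot: [-3.141, -0.0, 1.519]
wrist_force: [1.5, 0.1, -3.1]
finger_gap: 15.9
finger_force: 30.0
```

{"fn": "move_arm", "kwargs": {
  "dp": [
    [-4,-50,0],
    [-4,-50,0],
    [-4,-50,0],
    [-4,-40,0],
    [-3,-7,0],
    [0,0,0],
    [0,0,0]
  ],
  "rotation": [
    [0,0,0],
    [0,0,0],
    [0,0,0],
    [0,0,0],
    [0,0,0],
    [0,0,0],
    [0,0,0]
  ],
  "hand": [0,0,0,0,0,0,0]
}}

```text
clock: 7.02
eef_pos: [442.9, -286.9, 193.4]
eef_rot: [-3.142, -0.0, 1.52]
wrist_force: [-0.5, -0.3, -2.7]
finger_gap: 15.8
finger_force: 30.0
```

Run:
```python
from cell import manip,camera
import cv2,numpy as np,pickle
s=manip.read_state();c=camera("wrist");print({k:np.round(s[k],3).tolist() for k in('clock','eef_pos','eef_rot','wrist_force','finger_force','finger_gap')})
pickle.dump((s,c),open('w2.pkl','wb'))
cv2.imwrite('pics/w2.png',cv2.resize(c['image'][:,:,::-1],(800,600),interpolation=cv2.INTER_CUBIC))
```

```text
{'clock': 7.025, 'eef_pos': [442.862, -286.902, 193.402], 'eef_rot': [-3.142, -0.0, 1.52], 'wrist_force': [-0.498, -0.278, -2.656], 'finger_force': 29.995, 'finger_gap': 15.787}
```

View pics/w2.png

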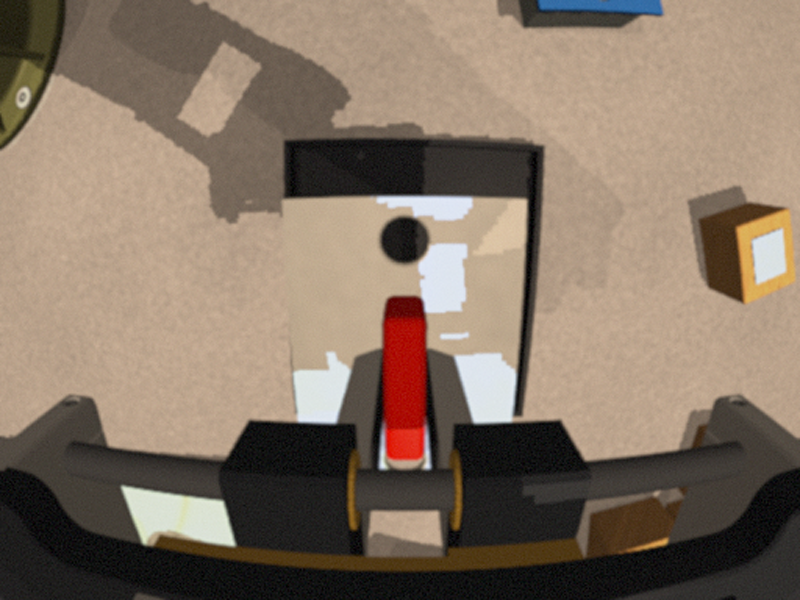

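The cover is held level, seen as (283..527, 197..). The tray's far rim corners are at (286,141) and (543,146). I'll check the tray position from these.

Run:
```python
from wr import *
s,c=pickle.load(open('w2.pkl','rb'))
a,b=[wpx(s,c,*p,20)[:2] for p in((286,141),(543,146))];print(a,b,np.linalg.norm(b-a))
e=(b-a)/np.linalg.norm(b-a);print((a+b)/2+115*np.array([e[1],-e[0]]),np.arctan2(e[1],e[0]))
```

```text
[ 357.45127288 -175.8400975 ] [ 553.51134598 -188.66808483] 196.47928523136213
[ 447.97304442 -297.00872487] -0.06533573478531181
```

{"fn": "move_arm", "kwargs": {
  "dp": [
    [4,-4,-30],
    [0,0,-40],
    [0,0,-40],
    [0,0,-25],
    [0,0,-15],
    [0,0,-10],
    [0,0,-5],
    [0,0,-4],
    [0,0,-3],
    [0,0,0]
  ],
  "rotation": [
    [0,0,0],
    [0,0,0],
    [0,0,0],
    [0,0,0],
    [0,0,0],
    [0,0,0],
    [0,0,0],
    [0,0,0],
    [0,0,0],
    [0,0,0]
  ],
  "hand": [0,0,0,0,0,0,0,0,0,0]
}}

```text
clock: 8.32
eef_pos: [446.7, -291.9, 21.5]
eef_rot: [3.142, 0.0, 1.519]
wrist_force: [-0.6, 0.3, -3.7]
finger_gap: 16.0
finger_force: 30.0
```

{"fn": "move_arm", "kwargs": {
  "dp": [
    [0,0,-1],
    [0,0,-1],
    [0,0,-1],
    [0,0,0]
  ],
  "rotation": [
    [0,0,0],
    [0,0,0],
    [0,0,0],
    [0,0,0]
  ],
  "hand": [0,0,0,0]
}}

```text
clock: 8.82
eef_pos: [446.7, -291.9, 18.4]
eef_rot: [3.142, 0.0, 1.519]
wrist_force: [0.3, 0.4, -2.9]
finger_gap: 15.8
finger_force: 30.0
```

{"fn": "move_arm", "kwargs": {
  "dp": [
    [0,0,-0.5],
    [0,0,-0.5],
    [0,0,0]
  ],
  "rotation": [
    [0,0,0],
    [0,0,0],
    [0,0,0]
  ],
  "hand": [0,0,0]
}}

```text
clock: 9.2
eef_pos: [446.7, -291.9, 18.4]
eef_rot: [3.142, 0.0, 1.519]
wrist_force: [-4.9, 3.5, 13.8]
finger_gap: 15.8
finger_force: 30.0
```

The cover is now touching the tray floor: the wrist force is up to about +14 N. I'll release and retreat.

{"fn": "move_arm", "kwargs": {
  "dp": [
    [0,0,0],
    [0,0,0],
    [0,0,0],
    [0,0,0],
    [0,0,0],
    [0,0,0]
  ],
  "rotation": [
    [0,0,0],
    [0,0,0],
    [0,0,0],
    [0,0,0],
    [0,0,0],
    [0,0,0]
  ],
  "hand": [0.6,0.6,0.6,0.6,0.6,0.6]
}}

```text
clock: 9.95
eef_pos: [446.7, -291.9, 17.4]
eef_rot: [-3.142, -0.0, 1.519]
wrist_force: [-1.0, -0.5, -0.8]
finger_gap: 56.2
finger_force: 0.0
```

{"fn": "move_arm", "kwargs": {
  "dp": [
    [0,0,10],
    [0,0,25],
    [0,0,40],
    [0,0,50],
    [0,0,50],
    [0,0,0],
    [0,0,0]
  ],
  "rotation": [
    [0,0,0],
    [0,0,0],
    [0,0,0],
    [0,0,0],
    [0,0,0],
    [0,0,0],
    [0,0,0]
  ],
  "hand": [0.6,0.6,0.6,0.6,0.6,0.6,0.6]
}}

```text
clock: 10.82
eef_pos: [446.4, -291.7, 192.0]
eef_rot: [-3.141, -0.0, 1.519]
wrist_force: [-0.3, -0.0, -0.6]
finger_gap: 56.1
finger_force: 0.0
```

Run:
```python
from cell import manip,camera
import cv2,numpy as np
s=manip.read_state();print({k:np.round(s[k],3).tolist() for k in('clock','eef_pos','wrist_force','finger_force','finger_gap')})
for n in('wrist','scene'):
    cv2.imwrite(f'pics/{n}_end.png',cv2.resize(camera(n)['image'][:,:,::-1],(800,600),interpolation=cv2.INTER_CUBIC))
```

```text
{'clock': 10.825, 'eef_pos': [446.355, -291.673, 192.03], 'wrist_force': [-0.347, -0.029, -0.57], 'finger_force': 0.0, 'finger_gap': 56.136}
```

View pics/wrist_end.png

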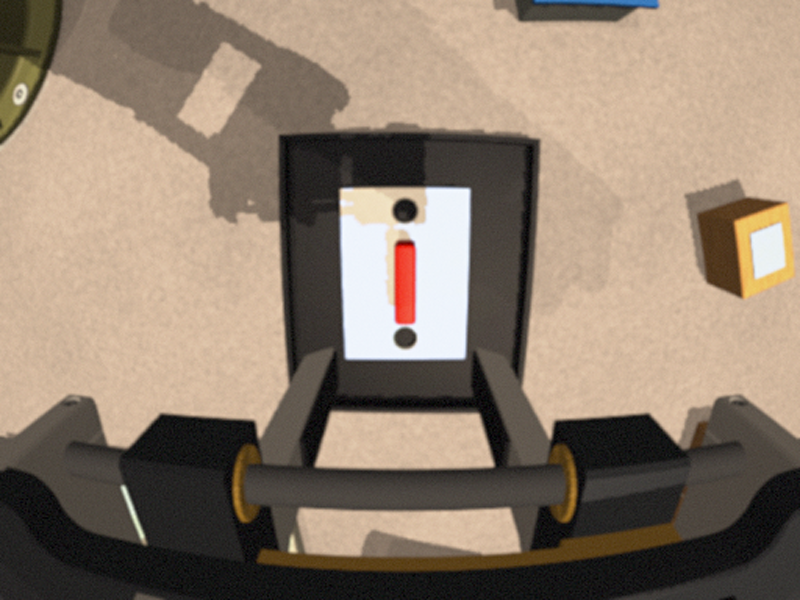

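View pics/scene_end.png

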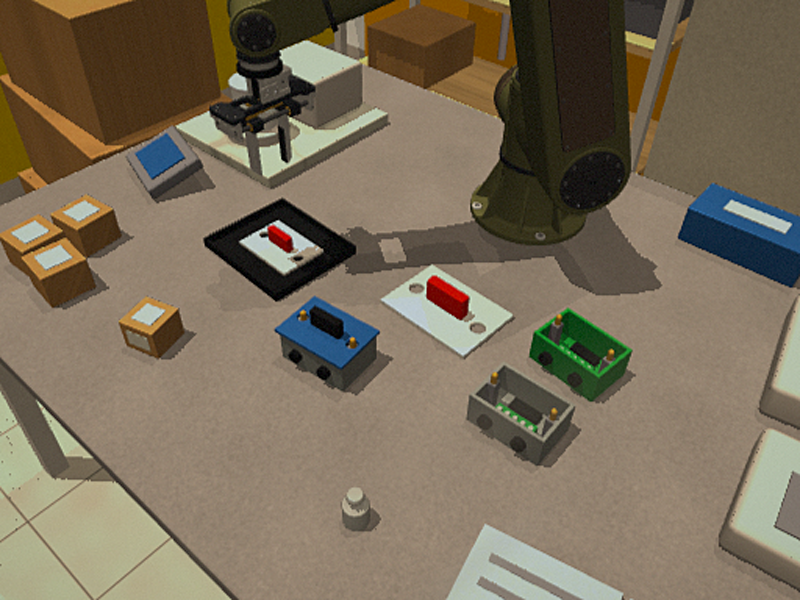

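The wrist view shows the white cover flat and centred in the tray at (405,273), grip up and clear of the fingers. In the scene view the grey box is open at (520,410) and the blue cover hasn't moved, still at (327,330). I'm handing it in.

```bash
python3 -c "
from cell import manip
print(manip.sign_off())"
```

```text
the job is handed in; nothing more can be done
None
```

I lifted the small white cover off its pins, laid it flat and grip-up near the centre of the black tray and let go, left the blue cover in place, and handed the job in at about 11 s; the sign-off returned no verdict.

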